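# Lock a pipe offcut into the indexed pipe fixture

## Robot

A 6-joint arm with a two-finger parallel gripper is mounted at the origin on a cart in front of the work surface, level with it; the furniture and walls round the work are solid. World frame = base frame: x ahead of the robot, y to its left, z up, the work surface at z = 0. Lengths are in m, angles in rad, forces in N, time in s.
With the tool pointing down it reaches from about 0.25 to 0.775 m from the base axis. Payload 4 kg.
Tool frame: the origin (TCP) lies midway between the tips of the shut fingers; the grasp point (between the pads) lies 19 mm behind it (robot.tcp_to_grasp is the distance from the TCP to the grasp point, in m); z points along the fingers, x is the direction in which the jaws open and shut, and the axes are right-handed (so a half turn about z gives the same grasp; the last joint's range is limited). The gripper opens to 94 mm and grips with 3 to 60 N. Pads are 16 mm wide; open, the fingers measure 119 mm over their backs; the gripper's body (75 mm by 177 mm) begins 78 mm behind the grasp point.
Start: joints at [1.233, 0.087, 1.371, -0, 1.684, -0.103], TCP at [0.128, 0.535, 0.206] pointing down, gripper open.
Joint ranges: [-3.1, 3.1], [-0.76, 2.03], [0.27, 2.55], [-1.08, 4.22], [0.17, 2.65], [-2.57, 2.57]. Speed limits (rad/s): [2.79, 2.79, 3.14, 3.14, 3.14, 3.14].

## Interface

Orientations are given as [roll, pitch, yaw] about the fixed x, y, z axes, in that order (R = Rz(yaw) Ry(pitch) Rx(roll)).
In Python, from bench import get_obs, vision, robot gives the robot as it stands.
- The arm moves only by the tool servo_tool, never from a script. Its argument "targets" is text: rows parted by semicolons, each of 7 numbers parted by spaces: the opening, from 0 (shut) to 1 (fully open), then the shift along the tool's x, y, z as a fraction of full scale, then the turn, a rotation vector about the tool's x, y, z as a fraction of full scale. A call has 1 to 12 rows; each row is the pose to reach, as a shift and turn from the pose commanded when the call began, along the tool's axes at that moment, turning the shorter way round; what a row does not reach only later rows make up. Full scale, the value 1, is 0.25 m for a shift and pi rad for a turn. A row lasts 1/12 s, in which the tool goes at most 41.7 mm and 7.16 degrees, less where a joint would pass 70% of its speed; a pose out of reach is approached as far as the arm can. A call with a number of a shift or a turn outside -1 to 1 is refused whole. A call with a gripper value outside its range is refused whole. The fingers move at their own pace and stop on an object; the grip force is fixed at half the most. Time passes only in rows, so rows that repeat a pose let the fingers close. It gives the time, the measured TCP pose, the force and the opening at its end, in the units of the state.
- get_obs(): the state, without advancing time (a new reading comes with each control period).
- vision.snapshot(name): name is "scene" or "top" or "wrist"; returns a dict with "image" (384x512x3 uint8, red, green, blue), "mtx" (3x3 intrinsics, pixels), "world_from_camera" (4x4, takes a point from camera to world coordinates); the wrist camera has in their place "T_tool_cam" (4x4, takes a point from camera to tool coordinates, whose origin is the TCP and whose axes are the tool frame's). Camera axes: x right, y down, z forward; pixel columns grow to the right and rows downward; lengths in m; the calibration is good to about 2 mm. A picture is of the moment at which its call begins: read the wrist's pose just before it. There is no depth.
- robot.close_job(): hands the job in, once; it reports no verdict.
The state is a dict: "time": time; "joint_positions": joint angles; "qvel": joint speeds; "joint_torque": joint torques, N m; "tool_pos": TCP position; "ee_rot": TCP orientation; "wrist_force": force on the tool from outside, world axes, zero at the start; "wrist_torque": the same for the moment, N m; "width": finger opening in m.
Only numpy, scipy, OpenCV 4.12 (cv2) and the standard library are available. Lean on these libraries where they do the work, as an engineer would, in place of code of your own. Each camera call takes 0.05 s, during which the arm holds its last target.

## Task

Mount the longer of the two loose pipe offcuts in the pipe fixture: pull up the spring-loaded knob on the sliding stop and move the stop back to make room, lay the pipe in the two V-cradles, then pull the knob again and bring the stop up so that the pipe is pushed home between the two plugs, and let the pin drop fully into the hole that locks the stop there. Leave the shorter offcut where it lies.

Things in the scene. Friction and masses are not known exactly. Their poses are not given: they have to be found in the camera images.
- fixture: Pipe fixture, fixed to the bench: aluminium plate 130 x 350 x 8 mm with a perforated square steel rail and, beside it, two V-cradles. Origin on the bench under the plate; y along the rail to the fixed head, x from rail to cradles, z up. Rail 30 mm square, top 46 mm high, at x = -36 mm, 12 mm holes every 25 mm on top. Cradles 12 mm thick, 52 mm wide, tops 74 mm high, at y = -12 and +92 mm.
- pipe_home (a point): Where the centre of the 150 mm pipe lies once home and locked: on the axis of the cradles and plugs, 84 mm above the bench (fixture x = +32, y = +49 mm); axes as the fixture's. A pipe seated in the V-cradles has its axis on this line, along y. While the stop is back at 0.100 the middle of the free room for the pipe is 25 mm from here towards -y.
- fixed_plug (a point): Centre of the shoulder of the fixed plug, at the fixture's +y end (fixture y = +125 mm), on a grey head 106 mm high. From the shoulder a tapered nose, 18 mm thick, projects 12 mm towards -y; it enters the pipe's bore.
- stop_plug (a point): Centre of the shoulder of the moving plug on the sliding stop's arm (arm 103 mm high), facing the fixed plug on the same axis; its tapered nose, 18 mm thick, projects 12 mm towards the fixed plug. Moving the stop towards the fixed plug pushes the pipe along the cradles onto both noses.
- stop (a joint): Travel (m) of the grey sliding stop, a sleeve round the rail, along the fixture's -y. 0 = as found, locked, 102 mm between the plug shoulders; positive widens this. Holes every 0.025 (0, 0.025 ... 0.125), 1 mm play; the pin finds one by itself if let go within 3 mm. The long pipe goes in between the noses above 0.075, easily at 0.100, and is locked home at 0.050. Friction 2 N; end 0.1275.
- plunger (a joint): Lift (m) of the spring plunger on the stop: 0 = pin fully down in a hole, stop locked; about 0.009 = pin resting on the rail between holes; 0.014 = end of travel. Lifted above 0.009 (0.012 is right) the stop slides freely. The spring pulls it down with 5 to 10 N; let go, it drops by itself.
- knob (a point): Centre of the plunger's round black knob, 30 mm across, 20 mm high, axis vertical, 79 mm above the bench with the pin down, at fixture x = -36 mm, y = -4 mm minus the stop's travel. Grip from above, fingers closing along the rail (the stop's upright, 103 mm high, begins 29 mm from the axis towards the cradles). Lifted and moved along the rail the knob carries the stop; sleeve top 50 mm high.
- pipe_long_mid (a point): Centre of the longer pipe offcut (to be mounted): plain steel pipe, 34 mm outside diameter, 27 mm bore, 150 mm long, 0.3 to 0.5 kg, lying on the bench. Its y axis is the pipe's axis, z up at the start.
- pipe_short_mid (a point): Centre of the shorter pipe offcut (stays where it lies): the same pipe, 100 mm long. Its y axis is the pipe's axis.

How it is judged:
On the way, in this order (a step that is already met when the one before it is completed fails the run):
1. the sliding stop is moved back far enough for the pipe to go in (value of joint stop above 0.073 m), for 0.2 s.
2. the longer pipe lies in both V-cradles between the plugs (x of pipe_long_mid in the frame of fixture between 0.027 and 0.037 m and z of pipe_long_mid in the frame of fixture between 0.079 and 0.088 m and y of pipe_long_mid in the frame of fixture between -0.03 and 0.06 m and angle between the y axis of pipe_long_mid and the y axis of fixture, either way round below 0.08 rad), for 0.2 s.
At the end, for the whole second after the job is handed in: The stop is locked at its 0.050 hole (within 3 mm) with the pin down (lifted under 2.5 mm); the longer pipe lies in both cradles, its centre within 5 mm of home along, across and in height, its axis within 0.06 rad of the fixture's; the shorter pipe was moved less than 30 mm (value of joint plunger below 0.0025 m and value of joint stop between 0.047 and 0.053 m and x of pipe_long_mid in the frame of fixture between 0.027 and 0.037 m and z of pipe_long_mid in the frame of fixture between 0.079 and 0.088 m and y of pipe_long_mid in the frame of fixture between 0.044 and 0.054 m and angle between the y axis of pipe_long_mid and the y axis of fixture, either way round below 0.06 rad and distance of pipe_short_mid from where it was at the start of the episode below 0.03 m); the robot touches nothing.
It fails at once if the shorter pipe is moved more than 30 mm (distance of pipe_short_mid from where it was at the start of the episode above 0.03 m).
It also fails if it takes over 67 s, if anything falls off the work surface, if the arm or the gripper's body presses on something with over 40 N, if the wrist force passes 120 N, or if a joint passes its speed limit or range.

## Working session

There is one attempt and no reset: what is moved stays moved. The work goes in short steps, Python scripts to look and compute and a tool call to move; the robot and the scene stay as the last step left them, time stands still between calls to the robot, and variables do not carry over. Pictures are saved under pics/ and viewed, and the job is handed in when it is done.

Besides the shell and the picture viewer there is one more tool, called after ">>>" by a JSON object that holds its "fn" and its "kwargs", one argument or row to a line. servo_tool: Moves the arm, as the interface text tells. Its arguments: {"type":"object","properties":{"targets":{"type":"string"}},"required":["targets"]}

```bash
mkdir -p pics; ls
python3 - <<'E'
from bench import get_obs, vision, robot
import cv2
o=get_obs(); print({k:o[k] for k in('time','tool_pos','ee_rot','width')})
for n in("scene","top","wrist"):
    s=vision.snapshot(n); cv2.imwrite(f'pics/{n}0.png',s['image'][:,:,::-1]); print(n,s['mtx'].tolist()); print({k:s[k].round(4).tolist() for k in s if k not in('image','mtx')})
print(get_obs()['time'], robot.tcp_to_grasp)
E
```

```text
pics
{'time': 0.0, 'tool_pos': array([0.12777014, 0.53439839, 0.20432013]), 'ee_rot': array([-3.14135578e+00,  2.15511603e-03,  1.33602763e+00]), 'width': 0.09359564674293473}
scene [[408.578723023027, 0.0, 249.8245649226601], [0.0, 408.578723023027, 191.9681311635814], [0.0, 0.0, 1.0]]
{'world_from_camera': [[0.5194, -0.4427, 0.731, -0.2488], [-0.8543, -0.2465, 0.4577, -0.4982], [-0.0224, -0.8621, -0.5062, 0.6383], [0.0, 0.0, 0.0, 1.0]]}
top [[467.6839544368217, 0.0, 245.45816055043863], [0.0, 467.6839544368217, 185.47571087658895], [0.0, 0.0, 1.0]]
{'world_from_camera': [[0.0075, -0.9885, 0.1509, 0.411], [-0.9998, -0.0045, 0.0205, -0.0085], [-0.0195, -0.151, -0.9883, 1.1355], [0.0, 0.0, 0.0, 1.0]]}
wrist [[289.20619823104886, 0.0, 254.04062629170033], [0.0, 289.20619823104886, 195.98923617708013], [0.0, 0.0, 1.0]]
{'T_tool_cam': [[1.0, 0.001, -0.0003, 0.0008], [-0.0009, 0.9655, 0.2605, -0.0745], [0.0005, -0.2605, 0.9655, -0.178], [0.0, 0.0, 0.0, 1.0]]}
0.15 0.0188
```

View pics/scene0.png

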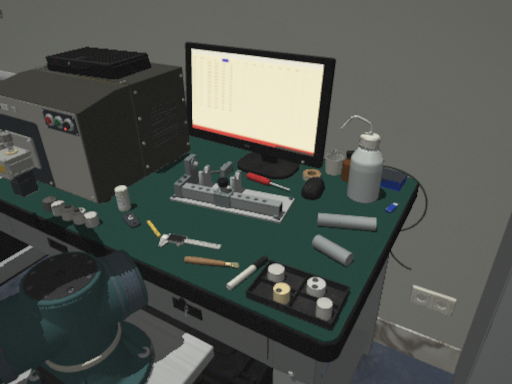

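View pics/top0.png

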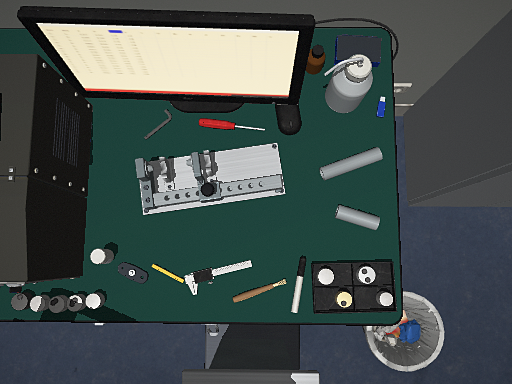

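View pics/wrist0.png

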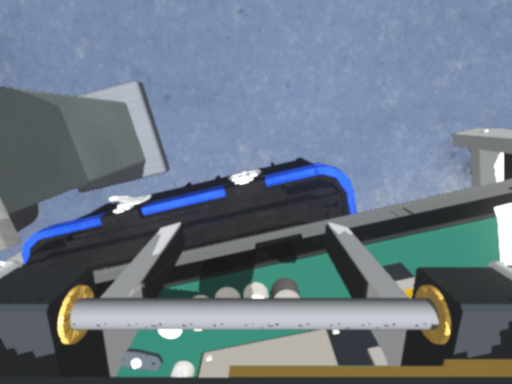

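Run:
```python
import cv2
a=cv2.imread('pics/top0.png')
cv2.imwrite('pics/topA.png',cv2.resize(a[130:225,125:295],None,fx=4.5,fy=4.5,interpolation=cv2.INTER_CUBIC))
cv2.imwrite('pics/topB.png',cv2.resize(a[130:240,305:405],None,fx=5,fy=5,interpolation=cv2.INTER_CUBIC))
b=cv2.imread('pics/scene0.png')
cv2.imwrite('pics/scA.png',cv2.resize(b[145:225,160:310],None,fx=5,fy=5,interpolation=cv2.INTER_CUBIC))
```

```text
(no output)
```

View pics/topA.png

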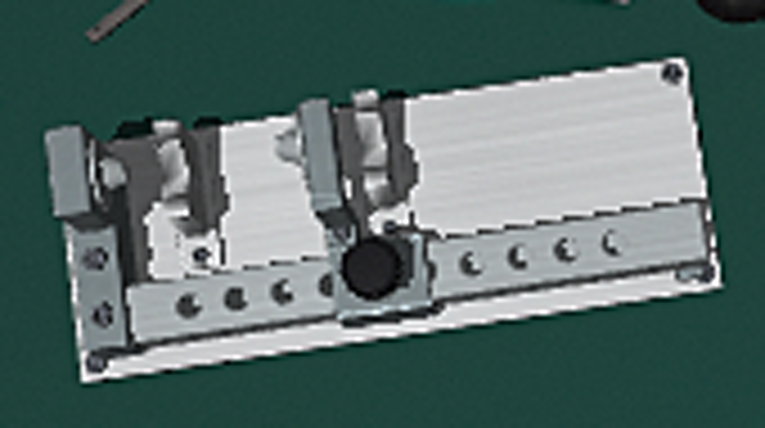

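View pics/topB.png

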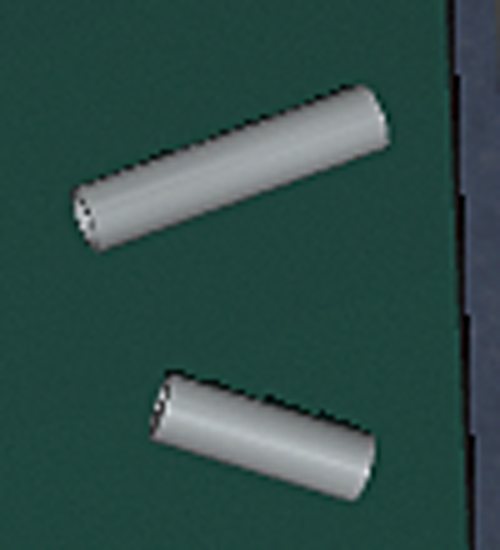

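View pics/scA.png

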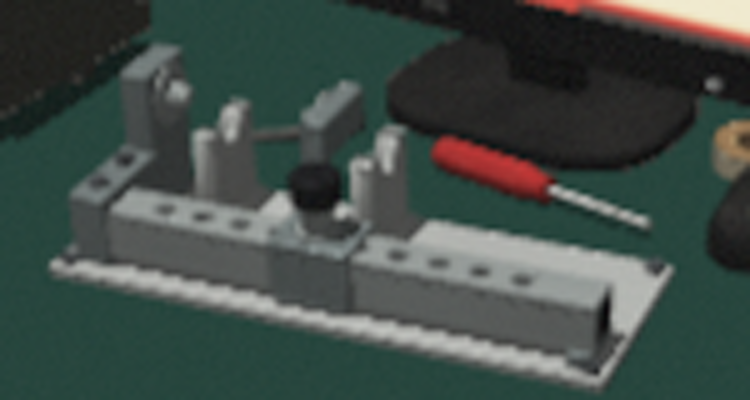

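```bash
cat > h.py <<'E'
import numpy as np, cv2
from bench import get_obs, vision, robot
from scipy.spatial.transform import Rotation as R
def ray(s,uv,z,T=None):
    T=s['world_from_camera'] if T is None else T
    K=s['mtx']; d=T[:3,:3]@np.linalg.inv(K)@np.array([uv[0],uv[1],1.]); o=T[:3,3]
    return o+d*(z-o[2])/d[2]
def toolT(o):
    T=np.eye(4); T[:3,:3]=R.from_euler('xyz',o['ee_rot']).as_matrix(); T[:3,3]=o['tool_pos']; return T
def wrist(name=None):
    o=get_obs(); s=vision.snapshot('wrist'); s['world_from_camera']=toolT(o)@s['T_tool_cam']
    if name: cv2.imwrite('pics/'+name,s['image'][:,:,::-1])
    return o,s
def fx(p,org,yaw):
    c,s=np.cos(yaw),np.sin(yaw); return np.array([org[0]+c*p[0]-s*p[1],org[1]+s*p[0]+c*p[1]])
E
cat > m.py <<'E'
from h import *
s=vision.snapshot('top')
up=lambda x,y,ox,oy,f:((x+.5)/f-.5+ox,(y+.5)/f-.5+oy)
A=lambda x,y,z:ray(s,up(x,y,125,130,4.5),z)
tr,br,bl=A(685,58,.008),A(721,289,.008),A(82,381,.008)
print(tr,br,bl, np.linalg.norm(tr-br),np.linalg.norm(br-bl))
d=bl-br; yaw=np.arctan2(-d[0],d[1]); print('yaw',yaw)
org=(tr+bl)[:2]/2; print('org',org)
k=A(373,266,.087); print('knob',k,'pred',fx((-.036,-.004),org,yaw))
print('shoulder fixed pred',fx((.032,.125),org,yaw),'home',fx((.032,.049),org,yaw))
im=s['image']; hsv=cv2.cvtColor(im,cv2.COLOR_RGB2HSV)
sub=np.zeros(im.shape[:2],np.uint8); sub[140:235,312:392]=1
m=((hsv[...,1]<70)&(hsv[...,2]>60)&(sub>0)).astype(np.uint8)
cs,_=cv2.findContours(m,cv2.RETR_EXTERNAL,cv2.CHAIN_APPROX_NONE)
for c in cs:
    if cv2.contourArea(c)<300: continue
    (cx,cy),(w,h),a=r=cv2.minAreaRect(c); b=cv2.boxPoints(r)
    P=[ray(s,q,.019) for q in b]
    e=sorted([(np.linalg.norm(P[i]-P[(i+1)%4]),i) for i in range(4)])
    ends=[(P[i]+P[(i+1)%4])/2 for _,i in e[:2]]; print('pipe',(cx,cy),w,h,'len',np.linalg.norm(ends[0]-ends[1]),'dia',e[0][0])
    ends.sort(key=lambda p:p[1]); v=ends[1]-ends[0]
    print(' mid',(ends[0]+ends[1])/2,'yaw of y',np.arctan2(-v[0],v[1]))
E
python3 m.py
```

```text
[ 0.69092331 -0.06187541  0.008     ] [ 0.56306745 -0.08095073  0.008     ] [0.51132143 0.26341998 0.008     ] 0.12927099311709678 0.34823675144966376
yaw 0.14914671543103575
org [0.60112237 0.10077228]
knob [0.56325668 0.09931815 0.087     ] pred [0.56611641 0.09146729]
shoulder fixed pred [0.61419282 0.22913958] home [0.62548599 0.15398332]
pipe (357.0757141113281, 217.25405883789062) 44.70105743408203 13.822036743164062 len 0.10492068251463732 dia 0.03315087630305521
 mid [ 0.50628005 -0.2514594   0.019     ] yaw of y -0.29722951843051615
pipe (350.6788330078125, 163.11679077148438) 13.32797908782959 64.58943939208984 len 0.15774967084410496 dia 0.0324284413323316
 mid [ 0.63752973 -0.24005729  0.019     ] yaw of y 0.3562559982039216
```

```bash
cat >> h.py <<'E'
def go(x,y,z,yaw,o=None):
    "fractions to reach tool-down pose"
    o=o or get_obs(); T=toolT(o); d=T[:3,:3].T@(np.array([x,y,z])-T[:3,3])
    Rt=R.from_euler('xyz',[np.pi,0,yaw]).as_matrix()
    rv=R.from_matrix(T[:3,:3].T@Rt).as_rotvec()
    print('t',round(o['time'],2),'shift',(d/.25).round(4),'turn',(rv/np.pi).round(4),'mm',(d*1000).round(1),'F',o['wrist_force'].round(1),'w',round(o['width'],4))
E
python3 -c "
from h import *
go(.30,.31,.33,1.72)"
```

```text
t 0.2 shift [-0.7142  0.8786 -0.5001] turn [-1.000e-04  4.000e-04 -1.222e-01] mm [-178.5  219.7 -125. ] F [-0.8 -0.2  0.4] w 0.094
```

>>> {"fn": "servo_tool", "kwargs": {
  "targets": "1 -0.2 0 -0.2 0 0 0;1 -0.4 0 -0.4 0 0 -0.02;1 -0.6 0.05 -0.5 0 0 -0.05;1 -0.8 0.1 -0.5 0 0 -0.08;1 -0.95 0.2 -0.5 0 0 -0.1;1 -1 0.35 -0.5 0 0 -0.12;1 -1 0.5 -0.5 0 0 -0.12;1 -1 0.65 -0.5 0 0 -0.12;1 -1 0.8 -0.5 0 0 -0.12;1 -1 1 -0.5 0 0 -0.12;1 -1 1 -0.5 0 0 -0.12"
}}

```text
time: 1.12
tool_pos: [0.3132, 0.2325, 0.3311]
ee_rot: [3.14, -0.001, 1.712]
wrist_force: [0.1, 1.4, -0.2]
width: 0.0939
```

```bash
python3 -c "
from h import *
go(.48,.07,.33,1.72)"
```

```text
t 1.12 shift [-0.7378  0.569   0.0049] turn [ 0.0007 -0.0004 -0.0025] mm [-184.4  142.3    1.2] F [ 0.1  1.4 -0.2] w 0.0939
```

>>> {"fn": "servo_tool", "kwargs": {
  "targets": "1 -0.1 0.12 0 0 0 0;1 -0.2 0.25 0 0 0 0;1 -0.35 0.4 0 0 0 0;1 -0.45 0.55 0 0 0 0;1 -0.55 0.65 0 0 0 0;1 -0.6 0.7 0 0 0 0;1 -0.6 0.7 0 0 0 0;1 -0.6 0.7 0 0 0 0"
}}

```text
time: 1.78
tool_pos: [0.5068, 0.1094, 0.3291]
ee_rot: [-3.139, -0.001, 1.711]
wrist_force: [-0.3, 0.3, 0.7]
width: 0.094
```

```bash
python3 -c "
from h import *
o,s=wrist('w1.png'); print(o['tool_pos'],o['ee_rot'],np.abs(o['qvel']).max()); np.save('w1T.npy',s['world_from_camera'])
s=vision.snapshot('scene');cv2.imwrite('pics/s1.png',s['image'][:,:,::-1])"
```

```text
[0.50676443 0.10941603 0.32910622] [-3.13864781e+00 -5.49197209e-04  1.71061519e+00] 0.045604127530395236
```

View pics/w1.png

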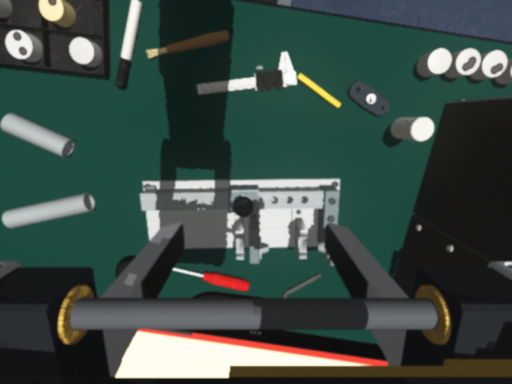

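View pics/s1.png

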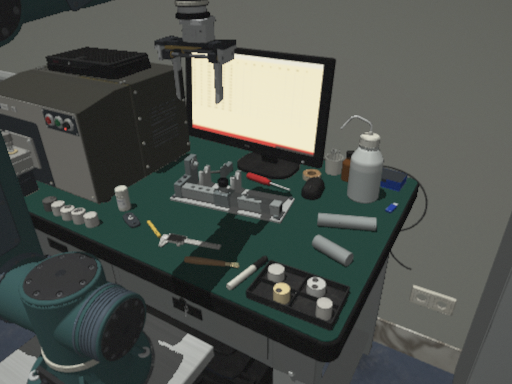

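Run:
```python
import cv2
a=cv2.imread('pics/w1.png')
cv2.imwrite('pics/w1A.png',cv2.resize(a[165:270,130:355],None,fx=3.5,fy=3.5,interpolation=cv2.INTER_CUBIC))
```

```text
(no output)
```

View pics/w1A.png

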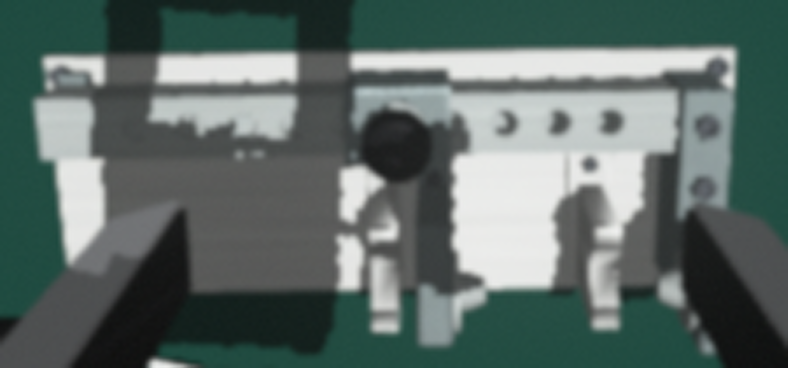

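Run:
```python
from h import *
K=np.array([[289.206,0,254.04],[0,289.206,195.99],[0,0,1]]); T=np.load('w1T.npy'); s=dict(mtx=K,world_from_camera=T)
A=lambda x,y,z:ray(s,((x+.5)/3.5-.5+130,(y+.5)/3.5-.5+165),z)
org=np.array([.60112,.10077]);yaw=.149
def f(n,p):
    d=p[:2]-org; c,q=np.cos(yaw),np.sin(yaw); print(n,p.round(4),'fix mm',np.round([1000*(c*d[0]+q*d[1]),1000*(-q*d[0]+c*d[1])],1))
f('cornL',A(43,57,.008));f('cornR',A(736,49,.008))
f('knob',A(397,145,.089))
for x in(503,557,609): f('hole',A(x,122,.046))
f('crad1',A(385,325,.074));f('crad2',A(604,322,.074))
f('arm nose end',A(440,345,.103)); f('armL',A(420,343,.103)); f('armR',A(452,343,.103))
```

```text
cornL [ 0.5659 -0.0814  0.008 ] fix mm [ -61.8 -174.9]
cornR [0.513  0.2632 0.008 ] fix mm [-63.1 173.8]
knob [0.562  0.1009 0.089 ] fix mm [-38.7   5.9]
hole [0.5569 0.1492 0.046 ] fix mm [-36.6  54.5]
hole [0.5533 0.1745 0.046 ] fix mm [-36.4  80. ]
hole [0.5498 0.1989 0.046 ] fix mm [-36.2 104.6]
crad1 [0.6549 0.1069 0.074 ] fix mm [54.1 -2. ]
crad2 [0.639  0.2084 0.074 ] fix mm [ 53.4 100.8]
arm nose end [0.6463 0.1316 0.103 ] fix mm [49.3 23.8]
armL [0.6466 0.1227 0.103 ] fix mm [48.2 15. ]
armR [0.6446 0.1367 0.103 ] fix mm [48.3 29.1]
```

```bash
python3 -c "
from h import *
go(.5635,.1,.062,1.72)"
```

```text
t 1.88 shift [-0.0762  0.2233  1.074 ] turn [-0.0001 -0.0002 -0.0021] mm [-19.   55.8 268.5] F [0.6 0.7 0.2] w 0.0938
```

>>> {"fn": "servo_tool", "kwargs": {
  "targets": "1 -0.03 0.1 0.1 0 0 0;1 -0.076 0.223 0.22 0 0 -0.002;1 -0.076 0.223 0.38 0 0 -0.002;1 -0.076 0.223 0.54 0 0 -0.002;1 -0.076 0.223 0.68 0 0 -0.002;1 -0.076 0.223 0.78 0 0 -0.002;1 -0.076 0.223 0.82 0 0 -0.002;1 -0.076 0.223 0.82 0 0 -0.002"
}}

```text
time: 2.55
tool_pos: [0.5616, 0.1004, 0.123]
ee_rot: [-3.136, -0.001, 1.721]
wrist_force: [-1.6, -0.4, 0.2]
width: 0.0938
```

```bash
python3 -c "
from h import *
go(.5635,.1,.062,1.72)
o,s=wrist('w2.png'); print(o['tool_pos'])"
```

```text
t 2.55 shift [-0.0029  0.0087  0.244 ] turn [-0.0017 -0.0002  0.0004] mm [-0.7  2.2 61. ] F [-1.6 -0.4  0.2] w 0.0938
[0.56155764 0.1004056  0.1230023 ]
```

View pics/w2.png

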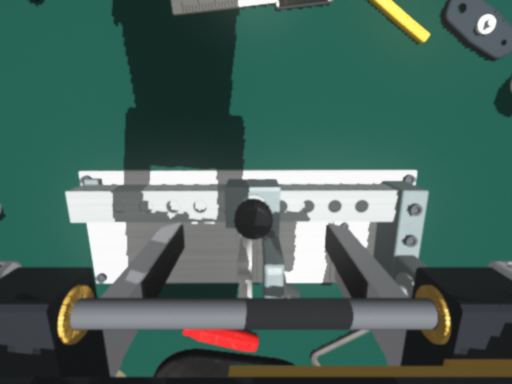

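```bash
python3 -c "
from h import *
o,s=wrist(); print(ray(s,(254,219),.089)); print([ray(s,(u,207),.046) for u in (308,335,362)])
go(.5635,.1,.062,1.72)"
```

```text
[0.56553579 0.10095818 0.089     ]
[array([0.56140062, 0.15126179, 0.046     ]), array([0.55761384, 0.17615618, 0.046     ]), array([0.55382712, 0.20105022, 0.046     ])]
t 2.65 shift [-0.0003 -0.0053  0.2624] turn [0.001  0.     0.0002] mm [-0.1 -1.3 65.6] F [-0.2  0.7  0.2] w 0.0941
```

>>> {"fn": "servo_tool", "kwargs": {
  "targets": "1 0 0 0.1 0 0 0;1 0 0 0.2 0 0 0;1 0 0 0.25 0 0 0;1 0 0 0.25 0 0 0;1 0 0 0.25 0 0 0"
}}

```text
time: 3.07
tool_pos: [0.5648, 0.0996, 0.0644]
ee_rot: [3.14, 0.0, 1.719]
wrist_force: [0.3, -0.3, 0.3]
width: 0.0938
```

```bash
python3 -c "
from h import *
go(.564,.1005,.062,1.72)
go(.564,.1005,.062,1.72)
o,s=wrist('w3.png'); go(.564,.1005,.062,1.72)"
```

```text
t 3.07 shift [ 0.004  -0.0028  0.0097] turn [ 0.0006  0.     -0.0002] mm [ 1.  -0.7  2.4] F [ 0.3 -0.3  0.3] w 0.0938
t 3.07 shift [ 0.004  -0.0028  0.0097] turn [ 0.0006  0.     -0.0002] mm [ 1.  -0.7  2.4] F [ 0.3 -0.3  0.3] w 0.0938
t 3.12 shift [ 0.0044 -0.0054  0.0129] turn [ 0.0011  0.0001 -0.0002] mm [ 1.1 -1.4  3.2] F [-0.8 -0.9  0.1] w 0.0937
```

View pics/w3.png

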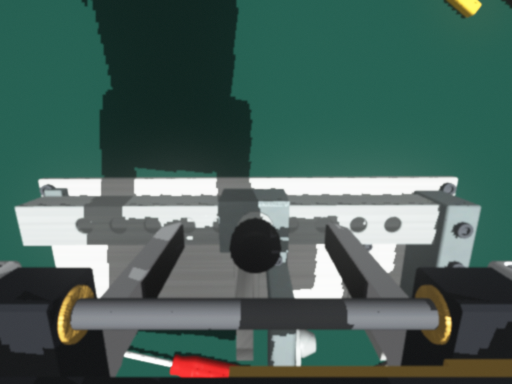

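Knob at (255,246), centred between the fingers (184…328). Closing.

>>> {"fn": "servo_tool", "kwargs": {
  "targets": "0.4 0.004 -0.004 0.012 0 0 0;0 0.004 -0.004 0.012 0 0 0;0 0.004 -0.004 0.012 0 0 0;0 0.004 -0.004 0.012 0 0 0;0 0.004 -0.004 0.012 0 0 0;0 0.004 -0.004 0.012 0 0 0;0 0.004 -0.004 0.012 0 0 0;0 0.004 -0.004 0.012 0 0 0"
}}

```text
time: 3.78
tool_pos: [0.563, 0.1002, 0.06]
ee_rot: [-3.142, -0.0, 1.719]
wrist_force: [0.8, -0.0, -0.3]
width: 0.044
```

>>> {"fn": "servo_tool", "kwargs": {
  "targets": "0 0 0 0 0 0 0;0 0 0 0 0 0 0;0 0 0 0 0 0 0;0 0 0 0 0 0 0"
}}

```text
time: 4.12
tool_pos: [0.563, 0.1002, 0.0599]
ee_rot: [-3.141, 0.0, 1.719]
wrist_force: [-0.2, -0.6, -0.1]
width: 0.0291
```

>>> {"fn": "servo_tool", "kwargs": {
  "targets": "0 0 0 0 0 0 0;0 0 0 -0.016 0 0 0;0 0 0 -0.032 0 0 0;0 0 0 -0.048 0 0 0;0 0 0 -0.05 0 0 0;0 0 0 -0.05 0 0 0"
}}

```text
time: 4.62
tool_pos: [0.5629, 0.1002, 0.0718]
ee_rot: [-3.141, 0.0, 1.719]
wrist_force: [3.8, -0.5, -10.2]
width: 0.0291
```

>>> {"fn": "servo_tool", "kwargs": {
  "targets": "0 -0.04 0 0 0 0 0;0 -0.08 0 0 0 0 0;0 -0.13 0 0 0 0 0;0 -0.18 0 0 0 0 0;0 -0.23 0 0 0 0 0;0 -0.28 0 0 0 0 0;0 -0.33 0 0 0 0 0;0 -0.37 0 0 0 0 0;0 -0.4 0 0 0 0 0;0 -0.4 0 0 0 0 0;0 -0.4 0 0 0 0 0"
}}

```text
time: 5.53
tool_pos: [0.5782, 0.0007, 0.0718]
ee_rot: [3.141, 0.0, 1.719]
wrist_force: [5.4, -1.1, -9.6]
width: 0.0299
```

```bash
python3 -c "
from h import *
s=vision.snapshot('top');cv2.imwrite('pics/t2.png',cv2.resize(s['image'][110:260,110:310,::-1],None,fx=3.5,fy=3.5))
go(.563,.1002,.0718,1.72)"
```

```text
t 5.58 shift [ 4.024e-01 -1.700e-03  2.000e-04] turn [ 0.0002  0.0001 -0.0004] mm [ 1.006e+02 -4.000e-01  1.000e-01] F [ 4.4 -1.7 -9.1] w 0.0291
```

View pics/t2.png

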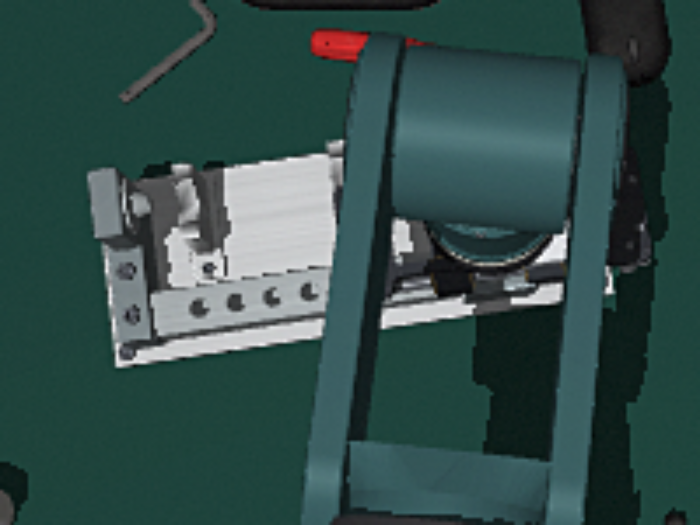

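>>> {"fn": "servo_tool", "kwargs": {
  "targets": "0 0 0 0.024 0 0 0;0 0 0 0.04 0 0 0;0 0 0 0.044 0 0 0;0 0 0 0.044 0 0 0;1 0 0 0.044 0 0 0;1 0 0 0.044 0 0 0;1 0 0 0.044 0 0 0;1 0 0 0.044 0 0 0;1 0 0 0.044 0 0 0;1 0 0 0.0 0 0 0;1 0 0 -0.1 0 0 0;1 0 0 -0.2 0 0 0"
}}

```text
time: 6.58
tool_pos: [0.5767, 0.0015, 0.1226]
ee_rot: [-3.139, -0.001, 1.719]
wrist_force: [1.5, -0.4, -0.5]
width: 0.0792
```

```bash
python3 -c "
from h import *
s=vision.snapshot('top')
print(ray(s,(343,112),0.0),ray(s,(343,112),0.1),ray(s,(320,118),0.0),ray(s,(289,132),0.02))
go(.60,-.22,.26,.356)"
```

```text
[ 0.77178672 -0.22810442  0.        ] [ 0.74001418 -0.2087632   0.1       ] [ 0.75613899 -0.17037533  0.        ] [ 0.71443538 -0.09116887  0.02      ]
t 6.63 shift [-0.8876 -0.0493 -0.5179] turn [ 0.003  -0.0014  0.434 ] mm [-221.9  -12.3 -129.5] F [ 1.7 -0.2  4.1] w 0.0831
```

```bash
python3 -c "
from h import *
a=cv2.imread('pics/scene0.png');b=cv2.imread('pics/top0.png')
cv2.imwrite('pics/bot.png',np.hstack([cv2.resize(a[100:215,325:415],(360,460),interpolation=2),cv2.resize(b[40:130,310:400],(440,460)[:1]+(460,),interpolation=2)]))"
```

```text
(no output)
```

View pics/bot.png

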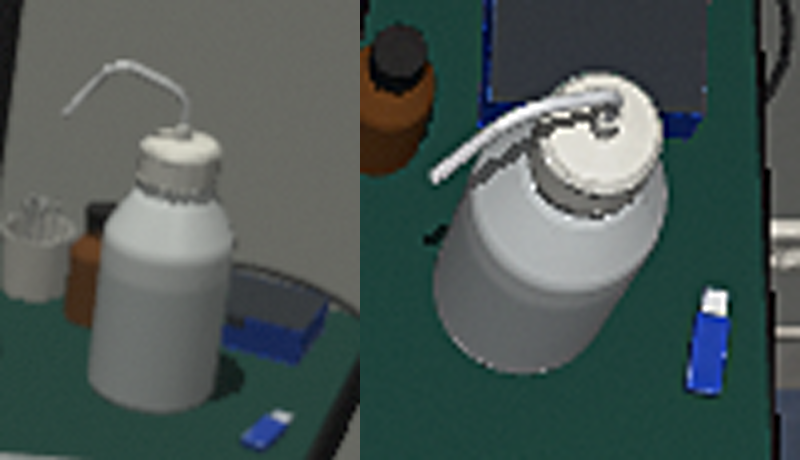

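```bash
python3 -c "
from h import *
s=vision.snapshot('top');c=vision.snapshot('scene')
P=lambda s:s['mtx']@np.linalg.inv(s['world_from_camera'])[:3]
t=lambda a,b:(lambda X:X[:3,0]/X[3,0])(cv2.triangulatePoints(P(c),P(s),np.array(a,float),np.array(b,float)))
print(t((342,127.5),(325.3,75)), 'captop',t((370,134),(358,62)))
go(.60,-.22,.26,.356)"
```

```text
[ 0.7832666  -0.15390258  0.21526943] captop [ 0.81860757 -0.22481569  0.19736438]
t 6.73 shift [-0.8879 -0.0472 -0.5338] turn [ 0.0021 -0.001   0.434 ] mm [-222.   -11.8 -133.4] F [ 1.8 -0.2  0.2] w 0.0915
```

>>> {"fn": "servo_tool", "kwargs": {
  "targets": "1 0 0 -0.12 0 0 0.02;1 -0.06 0 -0.25 0 0 0.06;1 -0.16 0 -0.4 0 0 0.1;1 -0.28 0 -0.5 0 0 0.14;1 -0.4 0 -0.53 0 0 0.18;1 -0.52 0 -0.53 0 0 0.22;1 -0.64 -0.02 -0.53 0 0 0.26;1 -0.75 -0.05 -0.53 0 0 0.3;1 -0.83 -0.05 -0.53 0 0 0.34;1 -0.88 -0.05 -0.53 0 0 0.38;1 -0.88 -0.05 -0.53 0 0 0.42;1 -0.88 -0.05 -0.53 0 0 0.434"
}}

```text
time: 7.73
tool_pos: [0.5973, -0.2191, 0.2529]
ee_rot: [-3.139, 0.002, 0.349]
wrist_force: [-0.6, -0.3, 0.0]
width: 0.0941
```

>>> {"fn": "servo_tool", "kwargs": {
  "targets": "1 0 0 0 0 0 0;1 0 0 0 0 0 0;1 0 0 0 0 0 0"
}}

```text
time: 7.98
tool_pos: [0.5978, -0.2178, 0.2542]
ee_rot: [-3.141, 0.001, 0.357]
wrist_force: [-0.1, -0.9, 0.5]
width: 0.0941
```

```bash
python3 -c "
from h import *
o,s=wrist('w4.png'); print(o['tool_pos'],o['ee_rot'],np.abs(o['qvel']).max()); np.save('w4T.npy',s['world_from_camera'])
s=vision.snapshot('top');cv2.imwrite('pics/t4.png',s['image'][:,:,::-1])"
```

```text
[ 0.59775098 -0.21776794  0.25423442] [-3.14055687e+00  8.52008674e-04  3.57372949e-01] 0.0064888302224801655
```

View pics/w4.png

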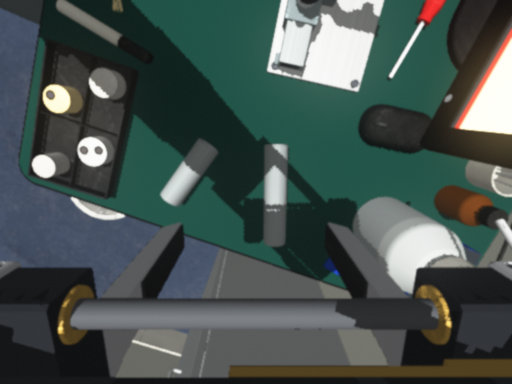

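View pics/t4.png

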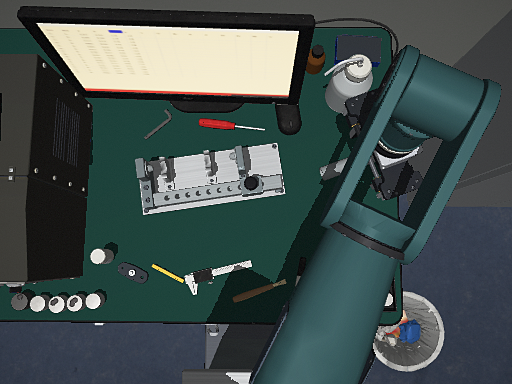

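Run:
```python
from h import *
a=cv2.imread('pics/w4.png');cv2.imwrite('pics/w4A.png',cv2.resize(a[130:260,225:325],None,fx=4.5,fy=4.5,interpolation=2))
K=np.array([[289.206,0,254.04],[0,289.206,195.99],[0,0,1]]); s=dict(mtx=K,world_from_camera=np.load('w4T.npy'))
hsv=cv2.cvtColor(a,cv2.COLOR_BGR2HSV); m=((hsv[...,1]<80)).astype(np.uint8); m[:135]=0;m[255:]=0;m[:,:245]=0;m[:,305:]=0
m=cv2.morphologyEx(m,cv2.MORPH_OPEN,np.ones((3,3)))
for v in (150,165,180,195,210,225,240):
    u=np.where(m[v])[0]; print(v,u.min(),u.max())
c=max(cv2.findContours(m,0,1)[0],key=cv2.contourArea);print(cv2.boundingRect(c))
for z in (.0,.017,.034):
  print(z,ray(s,(276,144),z),ray(s,(274,247),z))
```

```text
150 264 288
165 264 287
180 264 287
195 263 286
210 263 286
225 263 286
240 263 285
(263, 143, 26, 105)
0.0 [ 0.61559058 -0.16984358  0.        ] [ 0.67359234 -0.32469332  0.        ]
0.017 [ 0.61391111 -0.16892038  0.017     ] [ 0.66963208 -0.31768097  0.017     ]
0.034 [ 0.61223165 -0.16799717  0.034     ] [ 0.66567182 -0.31066863  0.034     ]
```

View pics/w4A.png

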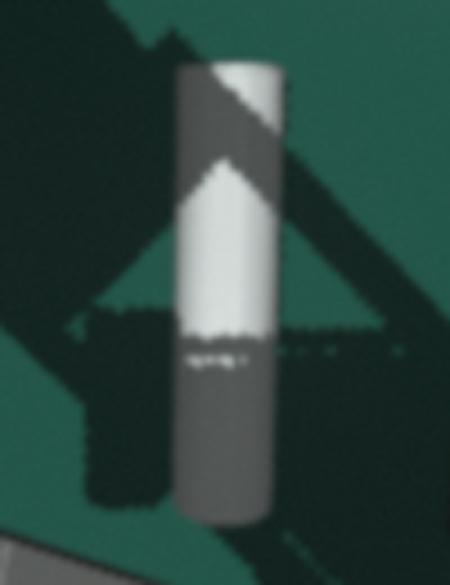

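```bash
python3 -c "
from h import *
go(.639,-.2395,.006,.356)"
```

```text
t 8.08 shift [0.1241 0.1395 0.9946] turn [-0.0002  0.0001  0.0003] mm [ 31.   34.9 248.6] F [-0.  -0.  -0.6] w 0.0941
```

>>> {"fn": "servo_tool", "kwargs": {
  "targets": "1 0.06 0.07 0.05 0 0 0;1 0.12 0.14 0.15 0 0 0;1 0.124 0.14 0.3 0 0 0;1 0.124 0.14 0.45 0 0 0;1 0.124 0.14 0.58 0 0 0;1 0.124 0.14 0.68 0 0 0;1 0.124 0.14 0.74 0 0 0;1 0.124 0.14 0.76 0 0 0;1 0.124 0.14 0.76 0 0 0"
}}

```text
time: 8.83
tool_pos: [0.6382, -0.2393, 0.0628]
ee_rot: [-3.139, 0.003, 0.357]
wrist_force: [0.3, -0.1, -0.1]
width: 0.0938
```

```bash
python3 -c "
from h import *
o,s=wrist('w5.png');go(.639,-.2395,.006,.356)
np.save('w5T.npy',s['world_from_camera'])"
```

```text
t 8.88 shift [-0.0003 -0.0017  0.236 ] turn [-0.0001  0.0001  0.0001] mm [-0.1 -0.4 59. ] F [ 0.1 -0.4  0.3] w 0.094
```

View pics/w5.png

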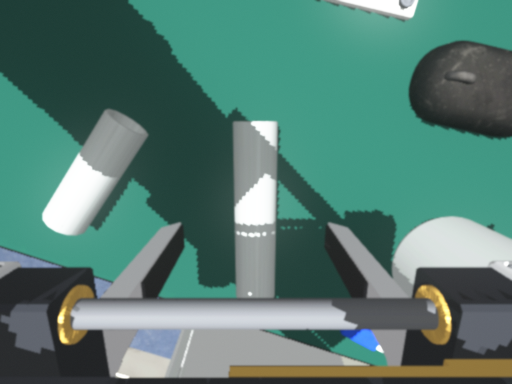

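```bash
python3 -c "
from h import *
K=np.array([[289.206,0,254.04],[0,289.206,195.99],[0,0,1]]); s=dict(mtx=K,world_from_camera=np.load('w5T.npy'))
p=ray(s,(255.5,122),.017); print(p, p[:2]-.075*np.array([-np.sin(.356),np.cos(.356)]))
p=ray(s,(255.5,122),.03); print(p, p[:2]-.075*np.array([-np.sin(.356),np.cos(.356)]))
"
```

```text
[ 0.61494344 -0.17024929  0.017     ] [ 0.64108303 -0.24054667]
[ 0.61487539 -0.17012449  0.03      ] [ 0.64101498 -0.24042187]
```

>>> {"fn": "servo_tool", "kwargs": {
  "targets": "1 0 0 0.08 0 0 0;1 0 0 0.16 0 0 0;1 0 0 0.21 0 0 0;1 0 0 0.232 0 0 0;0.5 0 0 0.234 0 0 0;0 0 0 0.234 0 0 0;0 0 0 0.234 0 0 0;0 0 0 0.234 0 0 0;0 0 0 0.234 0 0 0;0 0 0 0.234 0 0 0;0 0 0 0.234 0 0 0;0 0 0 0.234 0 0 0"
}}

```text
time: 9.88
tool_pos: [0.6393, -0.2401, 0.0066]
ee_rot: [3.141, -0.0, 0.356]
wrist_force: [0.4, -0.1, -0.5]
width: 0.0441
```

>>> {"fn": "servo_tool", "kwargs": {
  "targets": "0 0 0 0 0 0 0;0 0 0 0 0 0 0;0 0 0 0 0 0 0;0 0 0 0 0 0 0;0 0 0 -0.04 0 0 0;0 0 0 -0.1 0 0 0;0 0 0 -0.2 0 0 0;0 0 0 -0.32 0 0 0;0 0 0 -0.44 0 0 0;0 0 0 -0.56 0 0 0;0 0 0 -0.65 0 0 0;0 0 0 -0.65 0 0 0"
}}

```text
time: 10.88
tool_pos: [0.6416, -0.2411, 0.1759]
ee_rot: [3.134, -0.008, 0.356]
wrist_force: [0.5, 0.3, -3.7]
width: 0.0338
```

```bash
python3 -c "
from h import *
o,s=wrist('w6.png')
c=vision.snapshot('scene');cv2.imwrite('pics/s6.png',c['image'][:,:,::-1])
org=np.array([.5993,.1094]);print(fx((.032,.024),org,.149)); p=fx((.032,.024),org,.149); go(p[0],p[1],.18,.149)"
```

```text
[0.62738266 0.13788446]
t 10.98 shift [ 0.4822 -1.4336 -0.0445] turn [ 0.0001 -0.0002  0.0659] mm [ 120.6 -358.4  -11.1] F [ 0.  -0.6 -5.5] w 0.0338
```

View pics/w6.png

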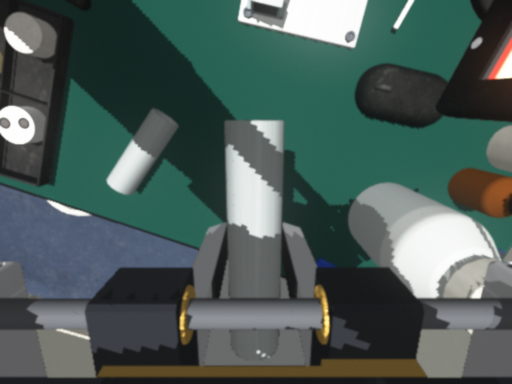

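View pics/s6.png

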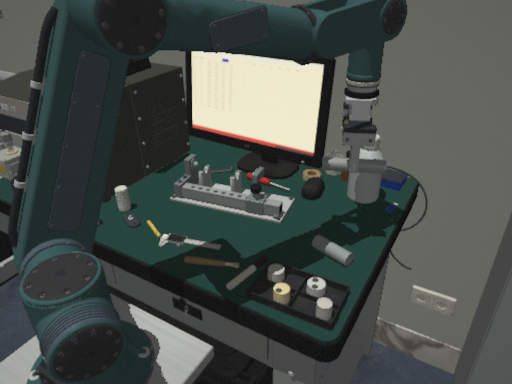

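```bash
python3 -c "
from h import *
s=vision.snapshot('top');c=vision.snapshot('scene')
P=lambda s:s['mtx']@np.linalg.inv(s['world_from_camera'])[:3]
t=lambda a,b:(lambda X:X[:3,0]/X[3,0])(cv2.triangulatePoints(P(c),P(s),np.array(a,float),np.array(b,float)))
print(t((322,161),(300,103)),t((329,58),(313,12)),t((184,144),(80,95)))
p=(.6274,.1379);go(p[0],p[1],.18,.149)"
```

```text
[ 0.7580508  -0.11189543  0.11363829] [ 0.81977072 -0.09937797  0.39229059] [0.7982509  0.42723523 0.03948144]
t 11.08 shift [ 0.4866 -1.4293 -0.0547] turn [-0.0013  0.0015  0.0658] mm [ 121.6 -357.3  -13.7] F [ 0.6 -0.3 -5.6] w 0.0337
```

>>> {"fn": "servo_tool", "kwargs": {
  "targets": "0 0.02 -0.06 -0.02 0 0 0.005;0 0.06 -0.16 -0.04 0 0 0.01;0 0.1 -0.28 -0.055 0 0 0.02;0 0.14 -0.4 -0.055 0 0 0.03;0 0.18 -0.52 -0.055 0 0 0.04;0 0.22 -0.64 -0.055 0 0 0.05;0 0.26 -0.76 -0.055 0 0 0.06;0 0.3 -0.88 -0.055 0 0 0.066;0 0.33 -0.96 -0.055 0 0 0.066;0 0.34 -1 -0.055 0 0 0.066;0 0.34 -1 -0.055 0 0 0.066"
}}

```text
time: 12.0
tool_pos: [0.6303, 0.0263, 0.1799]
ee_rot: [-3.14, 0.005, 0.152]
wrist_force: [-0.6, 0.2, -4.0]
width: 0.0337
```

```bash
python3 -c "
from h import *
p=(.6274,.1379);go(p[0],p[1],.18,.149)"
```

```text
t 12.0 shift [ 5.60e-02 -4.43e-01  1.00e-04] turn [-0.0005  0.0015  0.001 ] mm [  14.  -110.8    0. ] F [-0.6  0.2 -4. ] w 0.0337
```

>>> {"fn": "servo_tool", "kwargs": {
  "targets": "0 0.01 -0.06 0 0 0 0;0 0.03 -0.15 0 0 0 0;0 0.04 -0.25 0 0 0 0;0 0.05 -0.34 0 0 0 0;0 0.055 -0.41 0 0 0 0;0 0.055 -0.44 0 0 0 0;0 0.055 -0.44 0 0 0 0;0 0.055 -0.44 0 0 0 0"
}}

```text
time: 12.67
tool_pos: [0.6292, 0.1334, 0.1822]
ee_rot: [3.14, 0.001, 0.148]
wrist_force: [-0.0, -0.8, -4.7]
width: 0.0336
```

```bash
python3 -c "
from h import *
o,s=wrist('w7.png');np.save('w7T.npy',s['world_from_camera'])
c=vision.snapshot('scene');cv2.imwrite('pics/s7.png',cv2.resize(c['image'][120:230,150:310,::-1],None,fx=4.5,fy=4.5,interpolation=2))
p=(.6274,.1379);go(p[0],p[1],.074,.149)"
```

```text
t 12.77 shift [-0.0047 -0.0213  0.4338] turn [ 0.0003  0.0001 -0.0008] mm [ -1.2  -5.3 108.5] F [ 0.3 -0.3 -5.4] w 0.0334
```

View pics/w7.png

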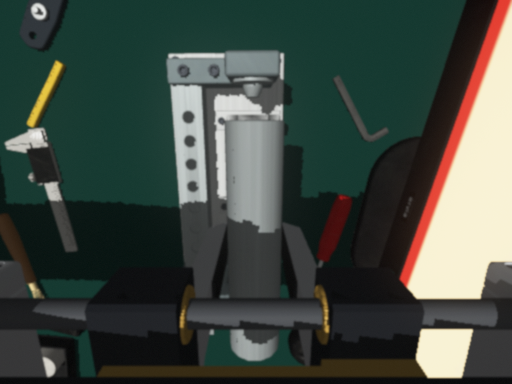

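View pics/s7.png

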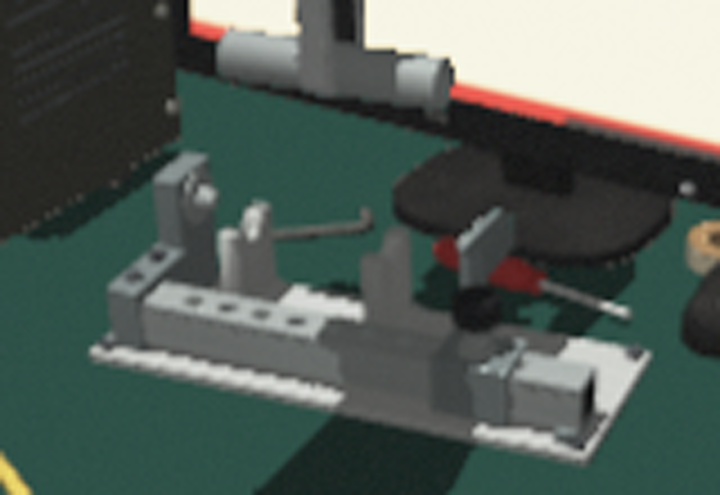

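Run:
```python
from h import *
K=np.array([[289.206,0,254.04],[0,289.206,195.99],[0,0,1]]); s=dict(mtx=K,world_from_camera=np.load('w7T.npy'))
org=np.array([.5993,.1094]);yaw=.149
def f(n,p):
    d=p[:2]-org; c,q=np.cos(yaw),np.sin(yaw); print(n,p.round(4),'fix mm',np.round([1000*(c*d[0]+q*d[1]),1000*(-q*d[0]+c*d[1])],1))
f('nose',ray(s,(252.8,89),.084))
for v in(117,142,166,186): f('hole',ray(s,(188 if v<130 else 190 if v<150 else 191.5 if v<170 else 193,v),.046))
f('pipe end',ray(s,(254.5,118),.193))
```

```text
nose [0.6145 0.2332 0.084 ] fix mm [ 33.4 120.2]
hole [0.5506 0.1992 0.046 ] fix mm [-34.8  96. ]
hole [0.5551 0.1737 0.046 ] fix mm [-34.2  70.1]
hole [0.559  0.1481 0.046 ] fix mm [-34.1  44.2]
hole [0.5627 0.1259 0.046 ] fix mm [-33.7  21.7]
pipe end [0.6197 0.2088 0.193 ] fix mm [34.9 95.3]
```

>>> {"fn": "servo_tool", "kwargs": {
  "targets": "0 0 -0.01 0.06 0 0 0;0 -0.002 -0.016 0.14 0 0 0;0 -0.002 -0.016 0.22 0 0 0;0 -0.002 -0.016 0.29 0 0 0;0 -0.002 -0.016 0.34 0 0 0;0 -0.002 -0.016 0.37 0 0 0;0 -0.002 -0.016 0.38 0 0 0;0 -0.002 -0.016 0.38 0 0 0"
}}

```text
time: 13.43
tool_pos: [0.6281, 0.138, 0.0874]
ee_rot: [3.142, 0.0, 0.148]
wrist_force: [-0.4, 0.2, -4.4]
width: 0.0337
```

```bash
python3 -c "
from h import *
o,s=wrist('w8.png')
c=vision.snapshot('scene');cv2.imwrite('pics/s8.png',cv2.resize(c['image'][120:230,150:310,::-1],None,fx=4.5,fy=4.5,interpolation=2))
p=(.628,.138);go(p[0],p[1],.074,.149)"
```

```text
t 13.53 shift [-0.0042  0.0014  0.0606] turn [-0.     -0.0008 -0.0003] mm [-1.   0.3 15.1] F [-0.4  0.5 -5.6] w 0.0338
```

View pics/s8.png

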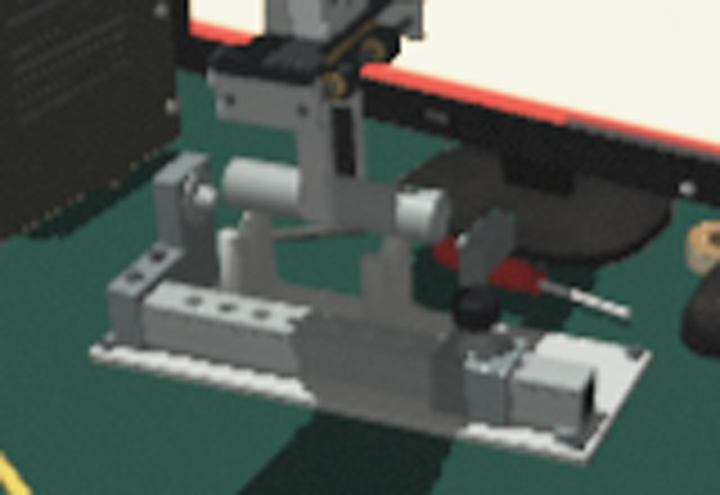

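View pics/w8.png

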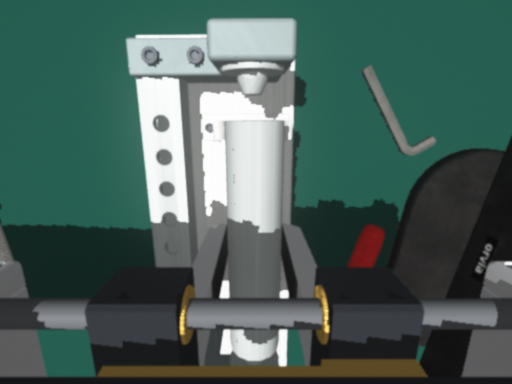

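>>> {"fn": "servo_tool", "kwargs": {
  "targets": "0 -0.004 0 0.02 0 0 0;0 -0.004 0 0.036 0 0 0;0 -0.004 0 0.046 0 0 0;0 -0.004 0 0.05 0 0 0;0 -0.004 0 0.054 0 0 0;0 -0.004 0 0.056 0 0 0;0 -0.004 0 0.056 0 0 0"
}}

```text
time: 14.12
tool_pos: [0.6271, 0.1385, 0.0738]
ee_rot: [-3.142, -0.0, 0.149]
wrist_force: [-0.2, -0.5, -3.7]
width: 0.0337
```

>>> {"fn": "servo_tool", "kwargs": {
  "targets": "0 0 0 0.004 0 0 0;0 0 0 0.008 0 0 0;0 0 0 0.008 0 0 0"
}}

```text
time: 14.37
tool_pos: [0.6274, 0.1385, 0.0735]
ee_rot: [3.142, -0.001, 0.149]
wrist_force: [-3.0, -0.3, 2.8]
width: 0.0331
```

Contact (F turned upward). Release and rise.

>>> {"fn": "servo_tool", "kwargs": {
  "targets": "0.4 0 0 0 0 0 0;0.7 0 0 0 0 0 0;1 0 0 0 0 0 0;1 0 0 0 0 0 0;1 0 0 0 0 0 0;1 0 0 -0.04 0 0 0;1 0 0 -0.12 0 0 0;1 0 0 -0.24 0 0 0;1 0 0 -0.38 0 0 0;1 0 0 -0.5 0 0 0;1 0 0 -0.6 0 0 0;1 0 0 -0.6 0 0 0"
}}

```text
time: 15.37
tool_pos: [0.6298, 0.1388, 0.2307]
ee_rot: [3.141, -0.014, 0.149]
wrist_force: [0.9, -0.9, 0.2]
width: 0.0942
```

```bash
python3 -c "
from h import *
o,s=wrist('w9.png');np.save('w9T.npy',s['world_from_camera'])
c=vision.snapshot('scene');cv2.imwrite('pics/s9.png',cv2.resize(c['image'][120:230,150:310,::-1],None,fx=4.5,fy=4.5,interpolation=2))
org=np.array([.5996,.1094]);p=fx((-.036,-.104),org,.149);print(p);go(p[0],p[1],.2,1.72)"
```

```text
[0.57943761 0.00120814]
t 15.47 shift [-0.2729  0.5147  0.0944] turn [ 0.001  -0.001  -0.5002] mm [-68.2 128.7  23.6] F [-0.1  0.4 -0.8] w 0.094
```

View pics/s9.png

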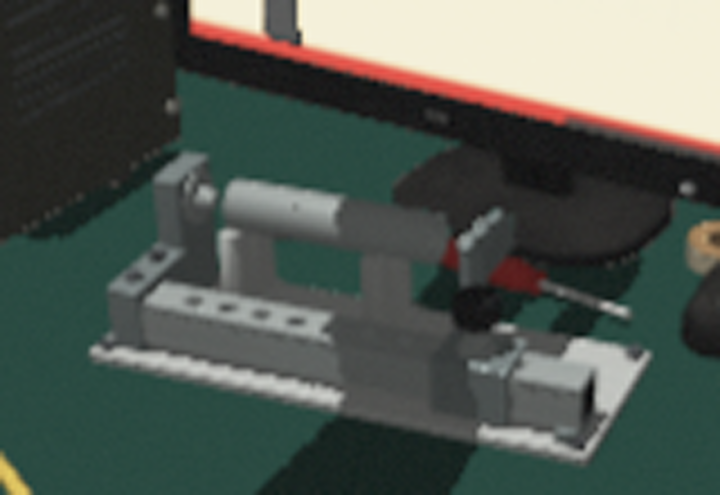

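View pics/w9.png

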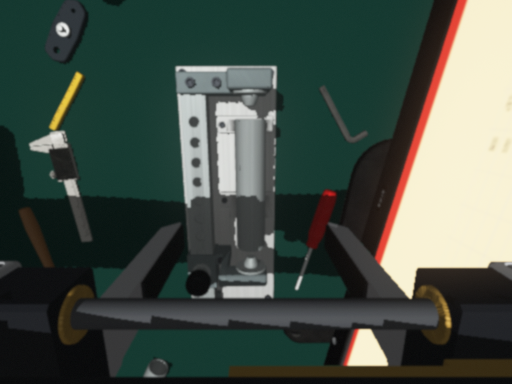

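>>> {"fn": "servo_tool", "kwargs": {
  "targets": "1 0 0 0 0 0 -0.035;1 -0.05 0.08 0 0 0 -0.07;1 -0.1 0.18 0 0 0 -0.11;1 -0.15 0.28 0 0 0 -0.15;1 -0.2 0.37 0 0 0 -0.19;1 -0.24 0.44 0 0 0 -0.23;1 -0.27 0.5 0 0 0 -0.27;1 -0.27 0.515 0 0 0 -0.31;1 -0.27 0.515 0 0 0 -0.35;1 -0.27 0.515 0 0 0 -0.39;1 -0.27 0.515 0 0 0 -0.43;1 -0.27 0.515 0 0 0 -0.47"
}}

```text
time: 16.47
tool_pos: [0.5782, 0.001, 0.2189]
ee_rot: [-3.137, -0.001, 1.624]
wrist_force: [0.3, -0.8, -0.6]
width: 0.0938
```

>>> {"fn": "servo_tool", "kwargs": {
  "targets": "1 0 0 0 0 0 -0.03;1 0 0 0.1 0 0 -0.03;1 0 0 0.2 0 0 -0.03;1 0 0 0.24 0 0 -0.03;1 0 0 0.24 0 0 -0.03"
}}

```text
time: 16.88
tool_pos: [0.5762, 0.0014, 0.156]
ee_rot: [-3.131, -0.003, 1.713]
wrist_force: [-0.3, -0.8, -0.6]
width: 0.094
```

```bash
python3 -c "
from h import *
o,s=wrist('w10.png');np.save('w10T.npy',s['world_from_camera'])
go(.5784,.0017,.06,1.72)
a=s['image'];g=cv2.cvtColor(a,cv2.COLOR_RGB2GRAY)"
```

```text
t 16.93 shift [0.0007 0.006  0.3945] turn [-0.002  -0.0005 -0.0024] mm [ 0.2  1.5 98.6] F [-0.6 -0.1 -0.1] w 0.0941
```

View pics/w10.png

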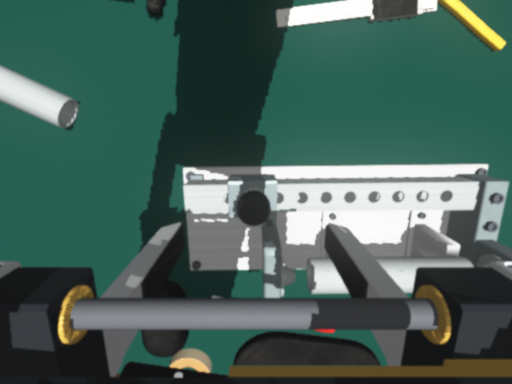

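>>> {"fn": "servo_tool", "kwargs": {
  "targets": "1 0 0 0.08 0 0 -0.002;1 0 0.004 0.2 0 0 -0.002;1 0 0.004 0.3 0 0 -0.002;1 0 0.004 0.36 0 0 -0.002;1 0 0.004 0.385 0 0 -0.002;1 0 0.004 0.385 0 0 -0.002;1 0 0.004 0.385 0 0 -0.002"
}}

```text
time: 17.52
tool_pos: [0.5813, 0.0012, 0.0669]
ee_rot: [3.14, 0.0, 1.719]
wrist_force: [0.4, -0.1, 0.5]
width: 0.0943
```

```bash
python3 -c "
from h import *
o,s=wrist('w11.png')
go(.5784,.0017,.06,1.72)"
```

```text
t 17.57 shift [ 0.0044 -0.0131  0.0304] turn [ 0.0011  0.0003 -0.0004] mm [ 1.1 -3.3  7.6] F [-0.7 -0.7  0.7] w 0.0941
```

View pics/w11.png

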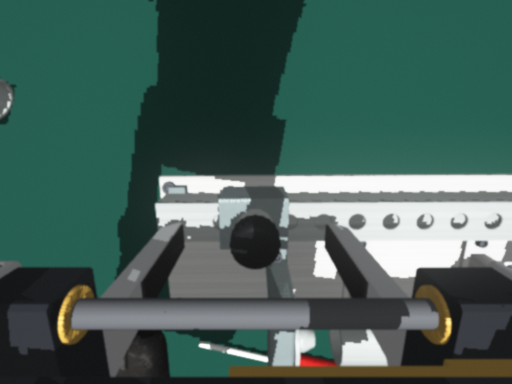

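>>> {"fn": "servo_tool", "kwargs": {
  "targets": "1 0.004 -0.01 0.024 0 0 0;0.4 0.004 -0.01 0.026 0 0 0;0 0.004 -0.01 0.026 0 0 0;0 0.004 -0.01 0.026 0 0 0;0 0.004 -0.01 0.026 0 0 0;0 0.004 -0.01 0.026 0 0 0;0 0.004 -0.01 0.026 0 0 0;0 0.004 -0.01 0.026 0 0 0;0 0.004 -0.01 0.026 0 0 0;0 0.004 -0.01 0.026 0 0 0;0 0.004 -0.01 0.026 0 0 0;0 0.004 -0.01 0.026 0 0 0"
}}

```text
time: 18.57
tool_pos: [0.5777, 0.0017, 0.0589]
ee_rot: [3.142, 0.0, 1.719]
wrist_force: [0.2, -1.2, -0.7]
width: 0.0291
```

>>> {"fn": "servo_tool", "kwargs": {
  "targets": "0 0 0 0 0 0 0;0 0 0 0 0 0 0;0 0 0 -0.016 0 0 0;0 0 0 -0.032 0 0 0;0 0 0 -0.048 0 0 0;0 0 0 -0.05 0 0 0;0 0 0 -0.05 0 0 0"
}}

```text
time: 19.15
tool_pos: [0.5776, 0.0018, 0.0708]
ee_rot: [-3.141, -0.0, 1.719]
wrist_force: [4.2, -0.8, -9.9]
width: 0.0293
```

>>> {"fn": "servo_tool", "kwargs": {
  "targets": "0 0.015 0 0 0 0 0;0 0.03 0 0 0 0 0;0 0.045 0 0 0 0 0;0 0.06 0 0 0 0 0;0 0.075 0 0 0 0 0;0 0.09 0 0 0 0 0;0 0.105 0 0 0 0 0;0 0.12 0 0 0 0 0;0 0.12 0 0 0 0 0"
}}

```text
time: 19.9
tool_pos: [0.5731, 0.0314, 0.0714]
ee_rot: [-3.141, 0.001, 1.719]
wrist_force: [3.8, -3.4, -10.0]
width: 0.0293
```

```bash
python3 -c "
from h import *
o,s=wrist('w12.png');print(o['wrist_force'])
c=vision.snapshot('scene');cv2.imwrite('pics/s12.png',cv2.resize(c['image'][120:230,150:310,::-1],None,fx=4.5,fy=4.5,interpolation=2))"
```

```text
[ 3.78311085 -3.41561003 -9.97692789]
```

View pics/s12.png

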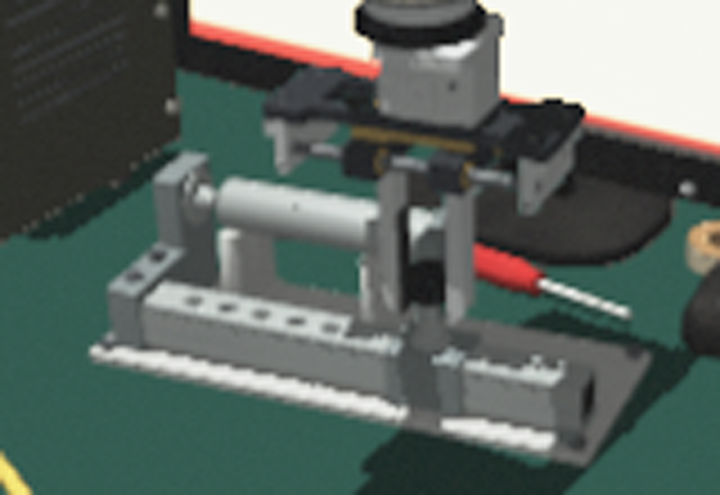

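>>> {"fn": "servo_tool", "kwargs": {
  "targets": "0 0.01 0 0 0 0 0;0 0.02 0 0 0 0 0;0 0.03 0 0 0 0 0;0 0.04 0 0 0 0 0;0 0.05 0 0 0 0 0;0 0.06 0 0 0 0 0;0 0.068 0 0 0 0 0;0 0.074 0 0 0 0 0;0 0.078 0 0 0 0 0;0 0.078 0 0 0 0 0"
}}

```text
time: 20.83
tool_pos: [0.5703, 0.0497, 0.0714]
ee_rot: [-3.141, 0.002, 1.719]
wrist_force: [4.0, -5.5, -9.9]
width: 0.0293
```

```bash
python3 -c "
from h import *
go(.5703,.051,.0714,1.72)
o,s=wrist('w12.png');go(.5703,.051,.0714,1.72)
c=vision.snapshot('scene');cv2.imwrite('pics/s13.png',cv2.resize(c['image'][120:230,150:310,::-1],None,fx=4.5,fy=4.5,interpolation=2))"
```

```text
t 20.83 shift [0.0051 0.0009 0.0001] turn [-0.0002  0.0008 -0.0005] mm [1.3 0.2 0. ] F [ 4.  -5.5 -9.9] w 0.0293
t 20.88 shift [ 0.0051  0.0009 -0.    ] turn [-0.0002  0.0007 -0.0005] mm [ 1.3  0.2 -0. ] F [  3.2  -5.6 -10.6] w 0.0294
```

View pics/s13.png

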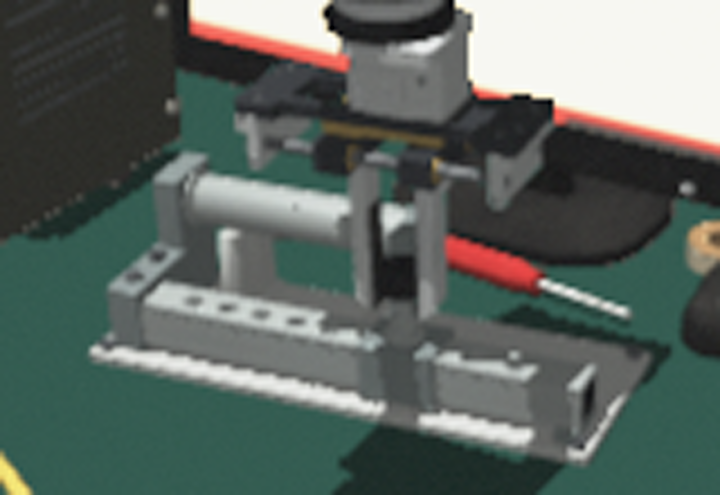

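Move the last 1.3 mm, then lower the pin.

>>> {"fn": "servo_tool", "kwargs": {
  "targets": "0 0.006 0 0 0 0 0;0 0.006 0 0 0 0 0;0 0.006 0 0 0 0 0"
}}

```text
time: 21.18
tool_pos: [0.57, 0.0511, 0.0714]
ee_rot: [-3.141, 0.002, 1.718]
wrist_force: [3.6, -5.5, -10.0]
width: 0.0295
```

>>> {"fn": "servo_tool", "kwargs": {
  "targets": "0 0 0 0.014 0 0 0;0 0 0 0.028 0 0 0;0 0 0 0.04 0 0 0;0 0 0 0.048 0 0 0;0 0 0 0.048 0 0 0"
}}

```text
time: 21.6
tool_pos: [0.5701, 0.0511, 0.0598]
ee_rot: [-3.141, 0.002, 1.718]
wrist_force: [2.9, -3.6, -6.4]
width: 0.0296
```

>>> {"fn": "servo_tool", "kwargs": {
  "targets": "0 0 0 0.004 0 0 0;0 0 0 0.004 0 0 0;0.5 0 0 0.004 0 0 0;1 0 0 0.004 0 0 0;1 0 0 0.004 0 0 0;1 0 0 0.004 0 0 0;1 0 0 0.004 0 0 0;1 0 0 0.004 0 0 0;1 0 0 -0.1 0 0 0;1 0 0 -0.24 0 0 0;1 0 0 -0.36 0 0 0;1 0 0 -0.4 0 0 0"
}}

```text
time: 22.6
tool_pos: [0.5726, 0.0525, 0.1653]
ee_rot: [3.133, 0.001, 1.719]
wrist_force: [1.9, 0.1, 1.4]
width: 0.0922
```

>>> {"fn": "servo_tool", "kwargs": {
  "targets": "1 -0.15 -0.1 -0.1 0 0 0;1 -0.3 -0.25 -0.2 0 0 0;1 -0.42 -0.4 -0.3 0 0 0;1 -0.52 -0.55 -0.4 0 0 0;1 -0.6 -0.7 -0.45 0 0 0;1 -0.6 -0.8 -0.45 0 0 0;1 -0.6 -0.8 -0.45 0 0 0"
}}

```text
time: 23.18
tool_pos: [0.3925, -0.1268, 0.2729]
ee_rot: [3.141, 0.001, 1.718]
wrist_force: [-0.2, -0.3, -0.8]
width: 0.0941
```

```bash
python3 -c "
from h import *
o=get_obs();print(o['tool_pos'],o['wrist_force'])
s=vision.snapshot('top');cv2.imwrite('pics/t14.png',cv2.resize(s['image'][130:225,125:295,::-1],None,fx=4.5,fy=4.5,interpolation=2));cv2.imwrite('pics/t14f.png',s['image'][:,:,::-1])
c=vision.snapshot('scene');cv2.imwrite('pics/s14.png',cv2.resize(c['image'][120:230,150:310,::-1],None,fx=4.5,fy=4.5,interpolation=2))"
```

```text
[ 0.39246414 -0.12677663  0.27285065] [-0.19557079 -0.25740209 -0.84547015]
```

View pics/t14.png

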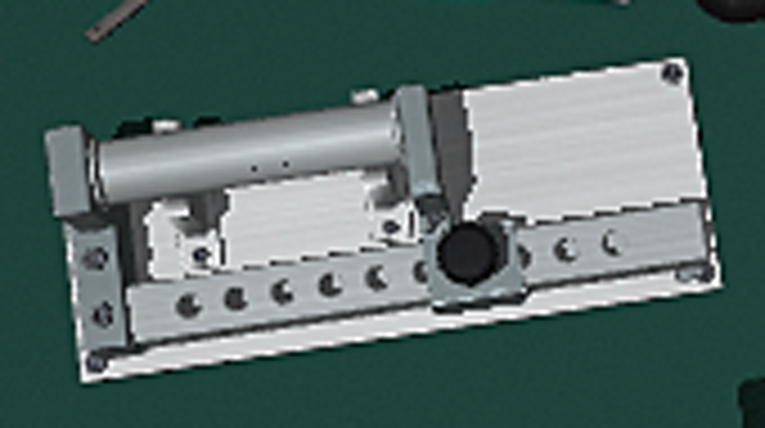

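View pics/s14.png

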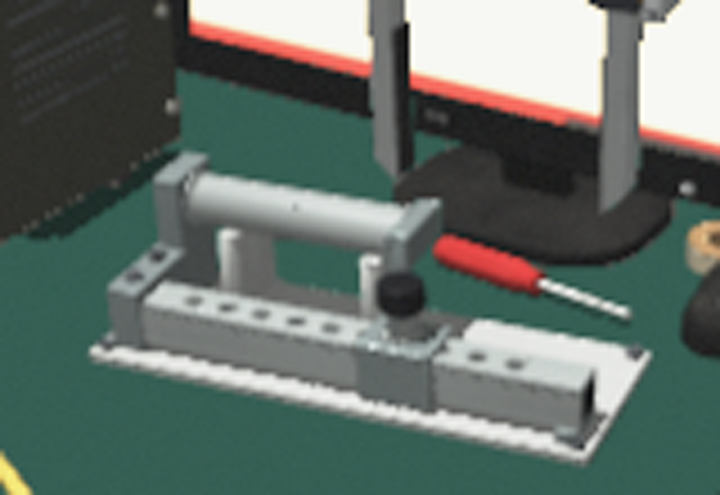

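View pics/t14f.png

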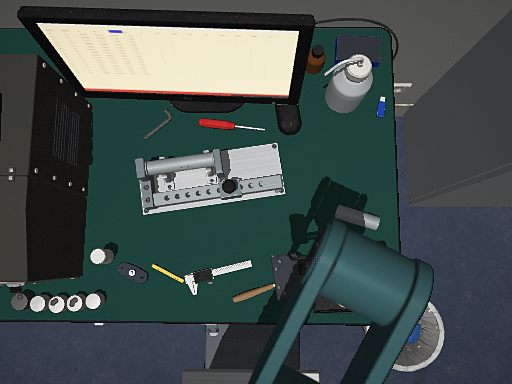

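Run:
```python
from h import *
s=vision.snapshot('top');c=vision.snapshot('scene')
P=lambda s:s['mtx']@np.linalg.inv(s['world_from_camera'])[:3]
t=lambda a,b:(lambda X:X[:3,0]/X[3,0])(cv2.triangulatePoints(P(c),P(s),np.array(a,float),np.array(b,float)))
def blob(im,x0,y0,x1,y1):
    g=cv2.cvtColor(im[y0:y1,x0:x1],cv2.COLOR_BGR2GRAY); m=(g<42).astype(np.uint8)
    n,l,st,ce=cv2.connectedComponentsWithStats(m); i=1+np.argmax(st[1:,4]); print(st[i]); return ce[i]+[x0,y0]
t0=cv2.imread('pics/top0.png');s0=cv2.imread('pics/scene0.png')
a=t(blob(s0,215,174,232,190),blob(t0,198,180,218,198)); print('start',a)
T=s['image'][...,::-1];S=c['image'][...,::-1]
b=t(blob(S,231,177,247,193),blob(T,219,177,240,196)); print('now',b,'moved',b-a,'along',np.linalg.norm((b-a)[:2]))
```

```text
[ 3  4 11  9 79]
[  3   0  14  17 152]
start [0.56356575 0.10003862 0.08297993]
[ 4  6  9  7 40]
[  3   2  14  15 150]
now [0.57221832 0.0510842  0.07636161] moved [ 0.00865256 -0.04895441 -0.00661833] along 0.04971319174055883
```

```bash
python3 -c "
from bench import robot,get_obs
print(get_obs()['time']);print(robot.close_job())"
```

```text
23.3833
the job is handed in; nothing more can be done
None
```

The longer pipe is mounted in the fixture and the job is handed in at 23.4 s, well inside the 67 s limit; no verdict was reported.

I lifted the knob and moved the stop back to about 0.100. I then laid the 150 mm pipe in both cradles, pulled the knob again and brought the stop up to its 0.050 hole. After lowering the knob I let go and moved the arm clear.

**Last checks**
- **Stop:** the knob, measured from two camera views, sits 49.7 mm from where it was found, against the expected 50 mm.
- **Pipe:** in the last top and scene pictures it lies in both cradles, close up against both plugs. I judged this by eye and did not measure its final centre.
- **Pin:** the spacing from knob to sleeve in the scene picture is the same as at the start (about 16 pixels), so I take the pin to be down.
- **Shorter offcut:** I never touched it, and in the last top picture it looks to be in its starting place, though the arm partly shaded it.

**One check disagreed:** the two-view height of the knob came out 6.6 mm lower than at the start, which is not possible. I put that down to shading in the colour mask, since the error points down and not up.

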